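# Let two reels out of their gravity dispensers

## Task

Two alike gravity dispensers each hold one reel behind a gate. Let out the larger reel first: press the black pad of its lever all the way down, keep it down until the reel has rolled to the end stop, and let the lever come back up so that the gate is shut again; then let out the smaller reel the same way. Work the levers only, without touching the reels or picking anything up, and leave the other things on the table where they are.

Things in the scene. Friction and masses are not known exactly. Their poses are not given: they have to be found in the camera images.
- dispenser_large: holds the larger reel (left or right): fixed metal dispenser (the two are alike), in mm. Origin at table level under the channel's middle line; +x is the way the reel rolls (roughly away from the robot), z up. Channel x 0 to 190, 54 wide, floor falling 10 deg towards +x; gate across it at x = 85 (floor 45 high there); end stop at x = 189. Lever at y = +44, pivot x = -60, 125 high, cheeks 140 high.
- dispenser_small: dispenser that holds the smaller reel; built and framed exactly as dispenser_large. Both have a base plate x -110 to +190, y -48 to +68 mm, 6 thick, and channel walls 24 above the floor
- lever_large (a joint): rocking lever of the larger reel's dispenser, rad: 0 = at rest, gate shut; 0.42 = pad fully down, gate fully up. A spring returns it when let go. 3 to 7 N on the pad moves it. The gate clears the reel from about 0.36 rad and must stay up until the reel has rolled past (about 0.5 s).
- lever_small (a joint): rocking lever of the smaller reel's dispenser, rad: 0 = at rest, gate shut; 0.42 = pad fully down, gate fully up. A spring returns it when let go. 3 to 7 N on the pad moves it. The gate clears the reel from about 0.23 rad and must stay up until the reel has rolled past (about 0.5 s).
- pad_large (a point): centre of the top face of the black pad (44 x 44 x 8 mm) on the robot-side end of the larger reel's lever; 133 mm above the table at rest; fully pressed it is about 39 mm lower and 5 mm nearer to the pivot. It swings about a level axis 95 mm from it. Free space below it.
- pad_small (a point): centre of the top face of the black pad (44 x 44 x 8 mm) on the robot-side end of the smaller reel's lever; 133 mm above the table at rest; fully pressed it is about 39 mm lower and 5 mm nearer to the pivot. It swings about a level axis 95 mm from it. Free space below it.
- reel_large: white plastic reel (two round flanges, dark tape between), 60 mm diameter, 46 mm wide, about 120 g, standing on its rims in its dispenser's channel against the gate, axle across. Origin at its centre; y is its axle, x and z turn as it rolls. At the end stop its centre is at about x = 159 mm in its dispenser's frame.
- reel_small: white plastic reel (two round flanges, dark tape between), 38 mm diameter, 46 mm wide, about 60 g, standing on its rims in its dispenser's channel against the gate, axle across. Origin at its centre; y is its axle, x and z turn as it rolls. At the end stop its centre is at about x = 170 mm in its dispenser's frame.
- carton: bystander, sizes in mm: small cardboard carton 70 x 60 x 60 (height)
- jar: bystander, sizes in mm: closed jar, diameter 50, 75 high
- tape_roll: bystander, sizes in mm: roll of packing tape lying flat, diameter 84, 24 high
- reel_stack: bystander, sizes in mm: two flat white component reels, stacked and joined, diameter 178, 29 high
- long_carton: bystander, sizes in mm: flat cardboard carton 100 x 70 x 50 (height)
- screwdriver: bystander, sizes in mm: screwdriver 180 long, lying flat; origin on its length
- tray: bystander, sizes in mm: grey open plastic tray 120 x 90 x 40 (height)
Not all that is in view belongs to the job. Leave any brown or turquoise look-alike of the reel_small alone. What is shaped like the reel_large but orange is not meant.

How it is judged:
On the way, in this order (a step that is already met when the one before it is completed fails the run):
1. the larger reel lies at its end stop with its lever back up, while the smaller reel still waits behind its shut gate (x of reel_large in the frame of dispenser_large between 0.1465 and 0.1665 m and y of reel_large in the frame of dispenser_large between -0.012 and 0.012 m and z of reel_large in the frame of dispenser_large below 0.075 m and linear speed of reel_large below 0.03 m/s and value of joint each of lever_large, lever_small below 0.06 rad and x of reel_small in the frame of dispenser_small below 0.075 m), for 0.2 s.
2. the pad of the smaller reel's lever is pressed down and its gate lifted (value of joint lever_small above 0.19 rad), for 0.05 s.
3. the smaller reel lies at its end stop with its lever back up (x of reel_large in the frame of dispenser_large between 0.1465 and 0.1665 m and y of reel_large in the frame of dispenser_large between -0.012 and 0.012 m and z of reel_large in the frame of dispenser_large below 0.075 m and linear speed of each of reel_large, reel_small below 0.03 m/s and value of joint each of lever_large, lever_small below 0.06 rad and x of reel_small in the frame of dispenser_small between 0.1575 and 0.1775 m and y of reel_small in the frame of dispenser_small between -0.012 and 0.012 m and z of reel_small in the frame of dispenser_small below 0.075 m), for 0.2 s.
At the end, for the whole second after the job is handed in: Both reels rest against the end stops of their own channels (centre within 12 mm of that place along the channel and 12 mm of its middle line, slower than 30 mm/s), and both levers are back up (below 0.06 rad, gates shut) (all of step 3); the robot touches nothing.
It fails at once if the smaller lever is pressed before the larger reel is down at its end stop (value of joint lever_small above 0.12 rad and x of reel_large in the frame of dispenser_large below 0.14 m).
It fails at once if the robot touches a reel (contact force between any of the fingers, the arm and reel_large above 0.5 N or contact force between any of the fingers, the arm and reel_small above 0.5 N).
It fails at once if a reel is lifted out of its channel (z of reel_large in the frame of dispenser_large above 0.13 m or z of reel_small in the frame of dispenser_small above 0.13 m).
It fails at once if a bystander is moved by more than 25 mm or lifted (distance of any of carton, jar, tape_roll, reel_stack, long_carton, screwdriver, tray from where it was at the start of the episode above 0.025 m).
It also fails if it takes over 48 s, if anything falls off the work surface, if the arm or the gripper's body presses on something with over 40 N, if the wrist force passes 120 N, or if a joint passes its speed limit or range.

## Robot

A 6-joint arm with a two-finger parallel gripper is mounted at the origin on the work surface. World frame = base frame: x ahead of the robot, y to its left, z up, the work surface at z = 0. Lengths are in m, angles in rad, forces in N, time in s.
With the tool pointing down it reaches from about 0.375 to 0.975 m from the base axis. Payload 3.8 kg.
Tool frame: the origin (TCP) lies on the mounting face of the last link; the fingertips stand 173 mm ahead of it and the grasp point (between the pads) lies 155 mm ahead of it; z points along the fingers, y is the direction in which the jaws open and shut (so a half turn about z gives the same grasp; the last joint's range is limited). The gripper opens to 85 mm and grips with 20 to 120 N. Pads are 22 mm wide; open, the fingers measure 114 mm over their backs; the gripper's body (76 mm by 85 mm) begins 54 mm behind the grasp point. The pads swing forward as they close: fully open they stand 13 mm farther back than shut.
Start: joints at [-1.373, 0.264, 1.604, -0, 1.274, -0.037], TCP at [0.157, -0.656, 0.405] pointing down, gripper open.
Joint ranges: [-2.63, 2.63], [-0.94, 2.18], [0.31, 2.57], [-1.31, 4.45], [0, 2.66], [-2.55, 2.55]. Speed limits (rad/s): [2.57, 2.57, 3.14, 3.14, 3.14, 3.14].

## Interface

Orientations are given as a rotation vector (axis times angle).
In Python, from workcell import bot gives the robot as it stands.
- The arm moves only by the shell command python3 -m jog 'ROWS' [FORCE]. ROWS is JSON, a list that holds one entry, the list of rows, each a list of 7 numbers: the closure, from 0 (fully open) to 1 (shut), then the shift along the tool's x, y, z in cm, then the turn, a rotation vector about the tool's x, y, z in rad. A call has 1 to 12 rows; each row is the pose to reach, as a shift and turn from the pose commanded when the call began, along the tool's axes at that moment; what a row does not reach only later rows make up. A row lasts 1/8 s, in which the tool goes at most 62.5 mm and 10.7 degrees, less where a joint would pass 70% of its speed; a pose out of reach is approached as far as the arm can. A call with a gripper value outside its range is refused whole. The fingers move at their own pace and stop on an object; FORCE is the grip in N (left out, the last holds). Time passes only in rows, so rows that repeat a pose let the fingers close. It gives the time, the measured TCP pose, the force and the opening at its end, in the units of the state.
- bot.read_state(): the state, without advancing time (a new reading comes with each control period).
- bot.read_camera(name): name is "side" or "top" or "wrist"; returns the picture (420x560x3 uint8, red, green, blue); there is no depth.
- bot.camera_model(name): a dict with "intrinsics" (3x3 intrinsics, pixels), "k1" (the pictures are not rectified: a ray, as slopes to the right and down, at radius r is drawn at 1 + k1 r^2 times it, then the intrinsics apply), "rvec" (rotation vector, rad) and "tvec" (3), from world to camera coordinates, as OpenCV has them. Camera axes: x right, y down, z forward; pixel columns grow to the right and rows downward; lengths in m; the calibration is good to about 2 mm. A picture is of the moment at which its call begins: read the wrist's pose just before it. camera_model takes no time and is no camera call; for the wrist camera it gives the pose at the moment of the call.
- bot.finish_job(): hands the job in, once; it reports no verdict.
The state is a dict: "time": time; "q": joint angles; "joint_vel": joint speeds; "joint_torque": joint torques, N m; "tool_pos": TCP position; "tcp_rot": TCP orientation; "wrist_force": force on the tool from outside, world axes, zero at the start; "torque": the same for the moment, N m; "width": opening from 0.0 (shut) to 1.0 (fully open).
Only numpy, scipy, OpenCV 4.12 (cv2) and the standard library are available. Lean on these libraries where they do the work, as an engineer would, in place of code of your own. Each camera call takes 0.05 s, during which the arm holds its last target.

## Working session

There is one attempt and no reset: what is moved stays moved. The work goes in short steps, Python scripts to look and compute and a shell command to move; the robot and the scene stay as the last step left them, time stands still between calls to the robot, and variables do not carry over. Pictures are saved under pics/ and viewed, and the job is handed in when it is done.

```bash
ls; mkdir -p pics
python3 - <<'E'
from workcell import bot
import cv2
for n in ["side","top","wrist"]:
    m=bot.camera_model(n); print(n,m)
    im=bot.read_camera(n); cv2.imwrite(f"pics/{n}0.png",im[:,:,::-1])
print(bot.read_state())
E
```

```text
pics
side {'intrinsics': array([[402.83466575,   0.        , 278.31768895],
       [  0.        , 402.83466575, 206.01929544],
       [  0.        ,   0.        ,   1.        ]]), 'k1': -0.09064535354537333, 'rvec': array([ 1.06857119, -2.508318  ,  0.92823121]), 'tvec': array([0.42536541, 0.40336438, 0.92297112])}
top {'intrinsics': array([[390.69076678,   0.        , 276.79743107],
       [  0.        , 390.69076678, 206.79237825],
       [  0.        ,   0.        ,   1.        ]]), 'k1': -0.04367592272636316, 'rvec': array([ 2.19652494, -2.17117275,  0.10233533]), 'tvec': array([0.00522722, 0.60605014, 1.18377386])}
wrist {'intrinsics': array([[356.78436567,   0.        , 280.6479148 ],
       [  0.        , 356.78436567, 206.61907445],
       [  0.        ,   0.        ,   1.        ]]), 'k1': 0.033062266901894184, 'rvec': array([-2.29723361,  1.81412308,  0.24195888]), 'tvec': array([-0.67344942, -0.03350149,  0.37790129])}
{'time': 0.15, 'q': array([-1.37294044e+00,  2.64593435e-01,  1.60506815e+00, -3.22220675e-06,
        1.27369177e+00, -3.69285803e-02]), 'joint_vel': array([ 0.0010591 , -0.00311671, -0.00296673, -0.00056004, -0.000397  ,
        0.00096252]), 'joint_torque': array([ 2.43477343e-04, -5.15906990e+01, -3.67958951e+01, -1.27164562e-04,
        8.04189040e-03,  1.00114144e-05]), 'tool_pos': array([ 0.15695494, -0.65622918,  0.40363453]), 'tcp_rot': array([-3.11822760e+00, -3.67748045e-01,  2.26994121e-04]), 'wrist_force': array([-0.08932348,  0.80429401, -0.4809121 ]), 'torque': array([0.02338447, 0.04928088, 0.02031191]), 'width': 1.0008972686656528}
```

View pics/side0.png

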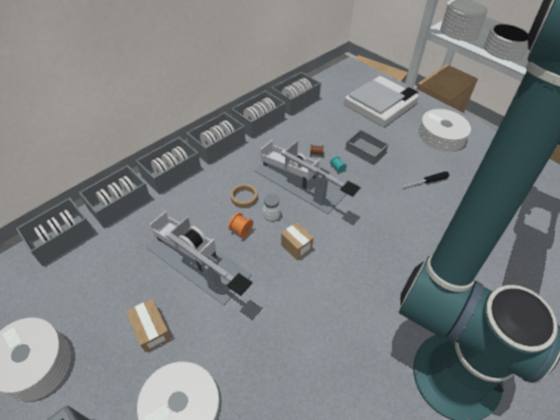

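View pics/top0.png

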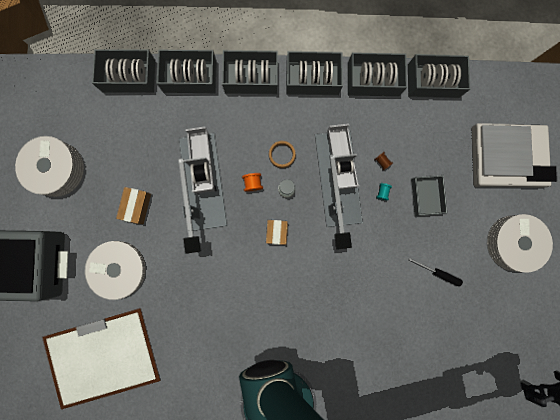

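The top view shows pads at about (192,244) and (343,241). The side view shows the same two pads at (239,284) and (350,188). I'll zoom in to compare the reels and measure the pads.

```bash
cat > h.py <<'E'
import numpy as np,cv2
from workcell import bot
def und(n,uv):
    m=bot.camera_model(n);K=m['intrinsics']
    p=cv2.undistortPoints(np.array([[uv]],float),K,np.array([m['k1'],0,0,0,0.]))[0,0] 
    R=cv2.Rodrigues(m['rvec'])[0];d=R.T@np.array([p[0],p[1],1]);c=-R.T@m['tvec'];return c,d/np.linalg.norm(d)
def atz(n,uv,z):
    c,d=und(n,uv);return c+d*(z-c[2])/d[2]
def proj(n,P):
    m=bot.camera_model(n)
    return cv2.projectPoints(np.array(P,float).reshape(-1,3),m['rvec'],m['tvec'],m['intrinsics'],np.array([m['k1'],0,0,0,0.]))[0][:,0]
E
python3 - <<'E'
import cv2,numpy as np
t=cv2.imread('pics/top0.png');s=cv2.imread('pics/side0.png')
from h import *
def crop(im,x,y,w,h):return cv2.resize(im[y:y+h,x:x+w],None,fx=5,fy=5,interpolation=cv2.INTER_CUBIC)
a=crop(t,165,120,70,140);b=crop(t,310,120,70,140)
cv2.imwrite('pics/t1.png',cv2.resize(np.hstack([a,b]),(600,600)))
a=crop(s,145,205,120,110);b=crop(s,250,130,120,110)
cv2.imwrite('pics/s1.png',cv2.resize(np.hstack([a,b]),(800,366)))
for n,im,l in [('top',t,[(192,244),(343,241)]),('side',s,[(239,284),(350,188)])]:
  for u,v in l:
    w=im[v-14:v+14,u-14:u+14].max(2);m=(w<40).astype(np.uint8)
    k,lab,st,c=cv2.connectedComponentsWithStats(m);i=1+np.argmax(st[1:,4]);uv=c[i]+[u-14,v-14]
    ys,xs=np.where(lab==i)
    print(n,uv,st[i],atz(n,uv,.133), cv2.minAreaRect(np.stack([xs,ys],1).astype(np.int32)))
E
```

```text
top [191.64347826 244.55652174] [  6   7  17  16 230] [0.48816059 0.25018068 0.133     ] ((13.684616088867188, 14.476923942565918), (14.760132789611816, 15.628376007080078), 82.87498474121094)
top [342.38016529 240.7231405 ] [  6   6  17  17 242] [ 0.50361428 -0.17179298  0.133     ] ((13.361539840698242, 13.39230728149414), (16.00048065185547, 15.752410888671875), 82.87498474121094)
side [248.42857143 283.14285714] [22 12  4  4  7] [0.47219311 0.23350562 0.133     ] ((23.250001907348633, 13.250000953674316), (2.1213202476501465, 2.8284268379211426), 45.0)
side [353.  186.2] [15 12  5  2  5] [ 0.5005626  -0.18474913  0.133     ] ((17.0, 12.5), (4.0, 1.0), 0.0)
```

View pics/t1.png

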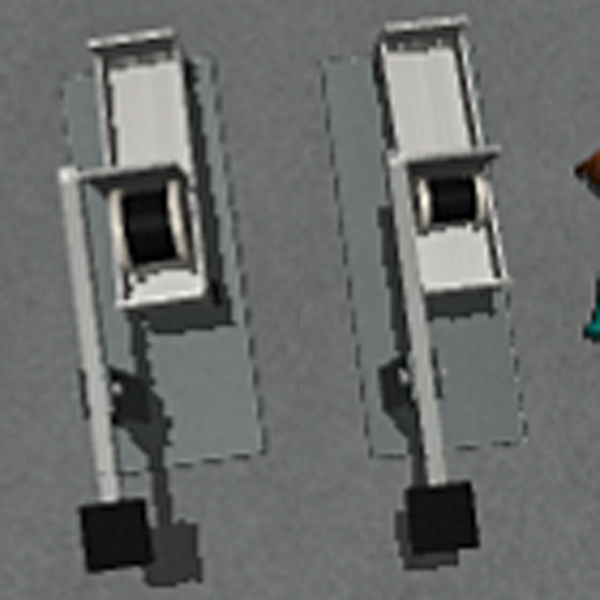

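View pics/s1.png

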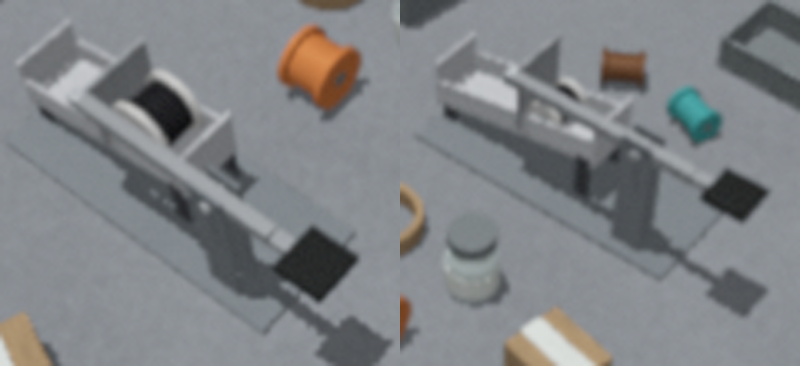

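Run:
```python
from h import *
for uv in [(239.5,283.9),(350.2,188.2)]: print(atz('side',uv,.133))
# directions: pad -> bracket end of lever, top picture crop scale 600/700 of 5x in x => 4.286 both
f=4.2857
for n,o,pts in [('L',165,[(115,535),(109,492),(69,175)]),('S',310-70,[(442,518),(435,478),(399,158)])]:
    P=[atz('top',(o+x/f,120+y/f),z) for (x,y),z in zip(pts,[.133,.129,.129])]
    d=P[2]-P[1]; print(n,P[0],P[2],np.arctan2(d[1],d[0]))
    b={'L':[(118,470),(264,453),(213,60),(66,78)],'S':[(372,457),(524,440),(468,48),(324,62)]}[n]
    Q=np.array([atz('top',(o+x/f,120+y/f),.006)[:2] for x,y in b]); print(Q, np.linalg.norm(Q[1]-Q[0]),np.linalg.norm(Q[2]-Q[1]),np.arctan2(*(Q[2]-Q[1])[::-1]),np.arctan2(*(Q[3]-Q[0])[::-1]))
m=bot.read_state(); print(cv2.Rodrigues(m['tcp_rot'])[0])
```

```text
[0.48497434 0.2498519  0.133     ]
[ 0.5011306  -0.17291378  0.133     ]
L [0.48739565 0.24962771 0.133     ] [0.72575152 0.28820556 0.129     ] 0.1557671369729092
[[0.53257708 0.27483077]
 [0.54628551 0.16848341]
 [0.83859896 0.21314186]
 [0.82370679 0.3224738 ]] 0.10722724485295547 0.29570514899460365 0.1516036505976917 0.16221094068555614
S [ 0.50323241 -0.17391644  0.133     ] [ 0.74287882 -0.14653999  0.129     ] 0.1097457022766562
[[ 0.54698013 -0.14550279]
 [ 0.56066106 -0.25749194]
 [ 0.85399247 -0.21777541]
 [ 0.84147787 -0.10961127]] 0.1128217101545454 0.29600797885529356 0.1345797276157207 0.12127559015478578
[[ 9.72564295e-01  2.32633982e-01 -3.49116908e-04]
 [ 2.32634235e-01 -9.72562766e-01  1.72574156e-03]
 [ 6.19280256e-05 -1.75961117e-03 -9.99998450e-01]]
```

The left dispenser (y≈+0.25) holds the large reel and its pad is near (0.487, 0.250). The small reel's pad is near (0.502, −0.173). I'll shut the fingers and move above the large pad through a waypoint.

```bash
python3 -m jog '[[[1,4,-4,0,0,0,0],[1,8.5,-8.5,0,0,0,0],[1,13,-13,0,0,0,0],[1,17.5,-17,0,0,0,0],[1,22,-21,0,0,0,0],[1,26,-25,0,0,0,0],[1,30,-29,0,0,0,0],[1,34,-33,0,0,0,0],[1,39,-37.5,0,0,0,0],[1,39,-37.5,0,0,0,0],[1,39,-37.5,0,0,0,0]]]'
python3 - <<'E'
from h import *
s=bot.read_state(); R=cv2.Rodrigues(s['tcp_rot'])[0]; print(s['q'],s['width'])
print(R.T@(np.array([.487,.250,.405])-s['tool_pos'])*100)
E
```

```text
time: 1.52
tool_pos: [0.4491, -0.2007, 0.4044]
tcp_rot: [3.119, 0.371, -0.001]
wrist_force: [0.2, -0.9, 0.0]
width: 0.001
[-4.70742388e-01 -8.67678585e-02  1.98450470e+00 -6.74453089e-04
  1.24445021e+00  8.63721769e-01] 0.0009054911737456087
[ 14.24795583 -42.92937062  -0.07515948]
```

```bash
python3 -m jog '[[[1,1.5,-5,0,0,0,0],[1,3,-10,0,0,0,0.04],[1,5,-15,0,0,0,0.08],[1,7,-20,0,0,0,0.08],[1,8.5,-25,0,0,0,0.08],[1,10,-30,0,0,0,0.08],[1,11.5,-35,0,0,0,0.08],[1,13,-40,0,0,0,0.08],[1,14.2,-42.9,0,0,0,0.08],[1,14.2,-42.9,0,0,0,0.08],[1,14.2,-42.9,3,0,0,0.08],[1,14.2,-42.9,6,0,0,0.08]]]'
python3 - <<'E'
from h import *
s=bot.read_state(); R=cv2.Rodrigues(s['tcp_rot'])[0]; print(s['q'],s['width'])
print(R,R.T@(np.array([.487,.250,.306])-s['tool_pos'])*100)
for n in ['wrist','top','side']:
    im=bot.read_camera(n); cv2.imwrite(f"pics/{n}2.png",im[:,:,::-1])
E
```

```text
time: 3.02
tool_pos: [0.4881, 0.247, 0.3444]
tcp_rot: [3.132, 0.239, 0.002]
wrist_force: [0.3, -0.1, -0.1]
width: 0.001
[ 4.23245222e-01  6.91582786e-02  1.94451056e+00 -9.79414898e-04
  1.12717608e+00  1.84203476e+00] 0.0007729139855998347
[[ 9.88405004e-01  1.51836938e-01  1.04524775e-03]
 [ 1.51837518e-01 -9.88405341e-01 -4.99369263e-04]
 [ 9.57305763e-04  6.52286903e-04 -9.99999329e-01]] [-0.06724921 -0.31415871  3.83711569]
```

View pics/wrist2.png

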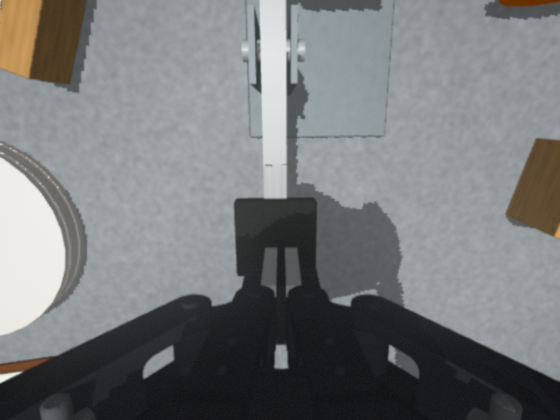

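View pics/side2.png

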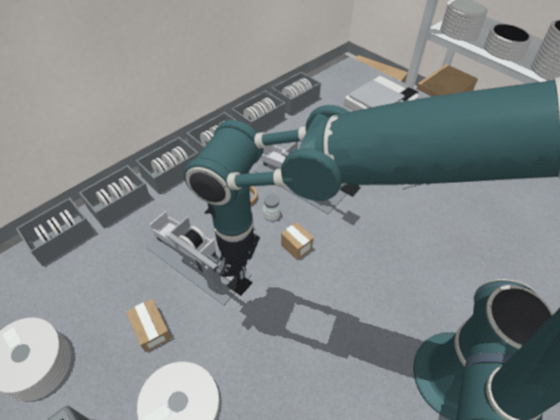

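The wrist view shows the pad at columns 235–317 and rows 198–276, with the fingertips above it at about column 281. I'll locate the pad from this view.

Run:
```python
from h import *
for uv in [(235,199),(317,199),(236.5,276),(276,237)]: print(atz('wrist',uv,.133))
s=bot.read_state();print(proj('wrist',s['tool_pos']+np.array([[0,0,-.173]])))
```

```text
[0.50329791 0.27304658 0.133     ]
[0.50963486 0.23132463 0.133     ]
[0.46036759 0.26712862 0.133     ]
[0.48592757 0.2491364  0.133     ]
[[280.66940281 265.04596656]]
```

```bash
python3 -m jog '[[[1,-0.2,-0.2,1.5,0,0,0],[1,-0.2,-0.2,3,0,0,0],[1,-0.2,-0.2,4,0,0,0],[1,-0.2,-0.2,5,0,0,0],[1,-0.2,-0.2,6,0,0,0],[1,-0.2,-0.2,6.8,0,0,0],[1,-0.2,-0.2,7.2,0,0,0],[1,-0.2,-0.2,7.2,0,0,0]]]'; python3 -m jog '[[[1,0,0,0.2,0,0,0],[1,0,0,0.2,0,0,0]]]';  python3 - <<'E'
from h import *
for n in ['top','side','wrist']:
    im=bot.read_camera(n); cv2.imwrite(f"pics/{n}3.png",im[:,:,::-1])
t=cv2.imread('pics/top3.png')[110:270,150:250];s=cv2.imread('pics/side3.png')[200:310,140:260]
cv2.imwrite('pics/c3.png',np.hstack([cv2.resize(t,(375,600)),cv2.resize(s,(425,600*390//600))[:600] if 0 else cv2.copyMakeBorder(cv2.resize(s,(425,390)),0,210,0,0,0)]))
E
```

```text
time: 4.18
tool_pos: [0.486, 0.2513, 0.2733]
tcp_rot: [-3.131, -0.243, -0.004]
wrist_force: [0.4, -0.8, 5.8]
width: 0.004
time: 4.42
tool_pos: [0.4861, 0.2513, 0.2717]
tcp_rot: [-3.131, -0.243, -0.005]
wrist_force: [1.5, -1.4, 5.3]
width: 0.003
```

View pics/c3.png

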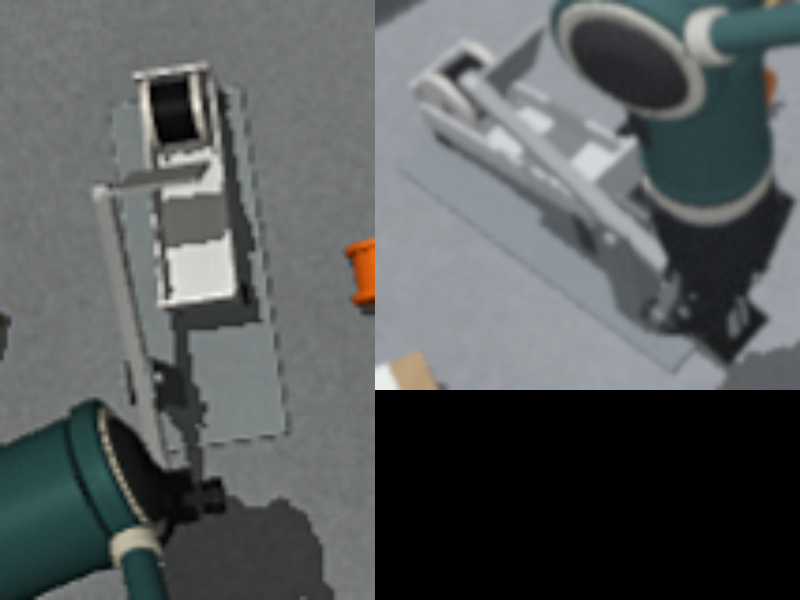

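View pics/wrist3.png

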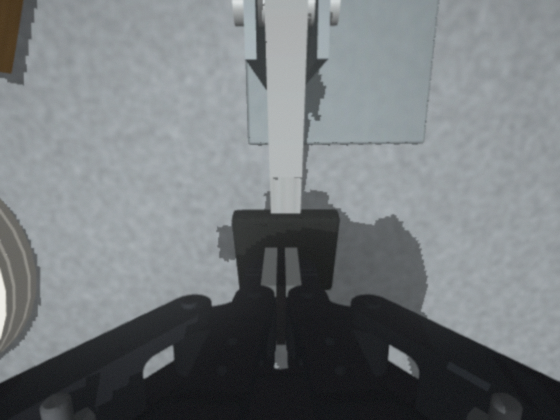

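The large reel is at the end stop, at about (175,105) in the left half of the crop. I'll press the last bit to full depth, hold, then let the lever up.

```bash
python3 -m jog '[[[1,0,0,0.2,0,0,0],[1,0,0,0.2,0,0,0],[1,0,0,0.2,0,0,0]]]'; python3 -m jog '[[[1,0,0,0.1,0,0,0],[1,0,0,0.1,0,0,0],[1,0,0,0.1,0,0,0]]]';python3 -m jog '[[[1,0,0,-1,0,0,0],[1,0,0,-2,0,0,0],[1,0,0,-3,0,0,0],[1,0,0,-4,0,0,0],[1,0,0,-6,0,0,0],[1,0,0,-9,0,0,0],[1,0,0,-12,0,0,0],[1,0,0,-13.5,0,0,0],[1,0,0,-13.5,0,0,0]]]';  python3 - <<'E'
from h import *
for n in ['top','side']:
    im=bot.read_camera(n); cv2.imwrite(f"pics/{n}4.png",im[:,:,::-1])
t=cv2.imread('pics/top4.png')[110:270,150:250];s=cv2.imread('pics/side4.png')[200:310,140:260]
cv2.imwrite('pics/c4.png',np.hstack([cv2.resize(t,(375,600)),cv2.copyMakeBorder(cv2.resize(s,(425,390)),0,210,0,0,0)]))
s=bot.read_state(); R=cv2.Rodrigues(s['tcp_rot'])[0]; print(R,s['q'])
for p in [(.45,0,.405),(.501,-.173,.405),(.501,-.173,.306)]: print(R.T@(np.array(p)-s['tool_pos'])*100)
E
```

```text
time: 4.95
tool_pos: [0.4862, 0.2514, 0.2699]
tcp_rot: [-3.131, -0.243, -0.006]
wrist_force: [1.5, -1.3, 5.8]
width: 0.001
time: 5.32
tool_pos: [0.4863, 0.2514, 0.269]
tcp_rot: [-3.131, -0.243, -0.006]
wrist_force: [1.6, -1.4, 6.2]
width: 0.003
time: 6.45
tool_pos: [0.4857, 0.251, 0.404]
tcp_rot: [-3.131, -0.243, -0.005]
wrist_force: [0.4, -0.1, -0.7]
width: 0.001
[[ 9.88042482e-01  1.54178040e-01 -1.08916815e-03]
 [ 1.54177399e-01 -9.88042968e-01 -6.49917306e-04]
 [-1.17634791e-03  4.74220794e-04 -9.99999196e-01]] [ 4.31645691e-01  2.22091766e-02  1.88418676e+00 -1.42526911e-04
  1.23645790e+00  1.84769364e+00]
[-7.312319   24.23569991 -0.32167728]
[-4.94057136 42.11515126 -0.31598846]
[-4.92892551 42.11045647  9.58400357]
```

View pics/c4.png

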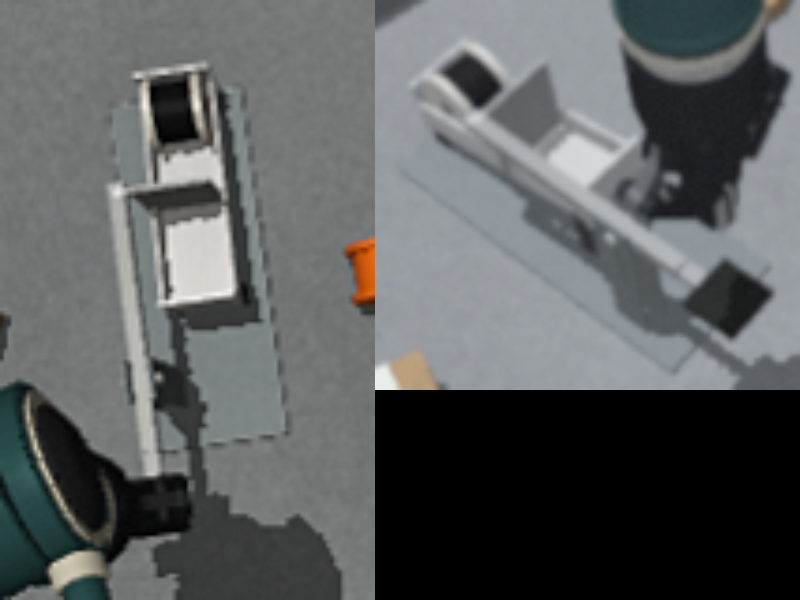

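The large reel sits at its stop at about (175,105) in the crop, the lever is back up and the gate is shut. Next is the small pad.

```bash
python3 -m jog '[[[1,-0.5,5,0,0,0,0.03],[1,-1,10,0,0,0,0.03],[1,-1.5,15,0,0,0,0.03],[1,-2.2,20,0,0,0,0.03],[1,-2.9,25,0,0,0,0.03],[1,-3.5,30,0,0,0,0.03],[1,-4.1,35,0,0,0,0.03],[1,-4.7,40,0,0,0,0.03],[1,-4.9,42.1,0,0,0,0.03],[1,-4.9,42.1,0,0,0,0.03],[1,-4.9,42.1,3,0,0,0.03],[1,-4.9,42.1,6,0,0,0.03]]]';  python3 - <<'E'
from h import *
s=bot.read_state(); R=cv2.Rodrigues(s['tcp_rot'])[0]
print(R[:,0],R.T@(np.array([.501,-.173,.306])-s['tool_pos'])*100)
im=bot.read_camera('wrist'); cv2.imwrite(f"pics/wrist5.png",im[:,:,::-1])
E
```

```text
time: 8.05
tool_pos: [0.5017, -0.1711, 0.3419]
tcp_rot: [-3.135, -0.198, -0.001]
wrist_force: [-0.9, -0.4, -1.0]
width: 0.002
[9.92083343e-01 1.25580221e-01 4.99146812e-04] [-0.09230299  0.17918607  3.58714367]
```

View pics/wrist5.png

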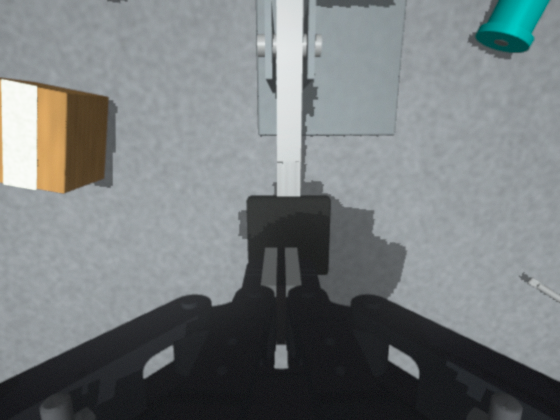

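The wrist view shows the pad at columns 247–330 (centre 288), about 3–4 mm right of the fingertips at column 281. I'll correct by 0.3 cm in tool y and press.

```bash
python3 -m jog '[[[1,-0.1,0.3,1.5,0,0,0],[1,-0.1,0.3,2.7,0,0,0],[1,-0.1,0.3,3.7,0,0,0],[1,-0.1,0.3,4.7,0,0,0],[1,-0.1,0.3,5.7,0,0,0],[1,-0.1,0.3,6.5,0,0,0],[1,-0.1,0.3,7.2,0,0,0],[1,-0.1,0.3,7.3,0,0,0],[1,-0.1,0.3,7.3,0,0,0],[1,-0.1,0.3,7.3,0,0,0],[1,-0.1,0.3,7.3,0,0,0],[1,-0.1,0.3,7.3,0,0,0]]]'; python3 -m jog '[[[1,0,0,0,0,0,0],[1,0,0,0,0,0,0],[1,0,0,0,0,0,0],[1,0,0,0,0,0,0]]]';  python3 - <<'E'
from h import *
for n in ['top','side']:
    im=bot.read_camera(n); cv2.imwrite(f"pics/{n}6.png",im[:,:,::-1])
t=cv2.imread('pics/top6.png')[110:270,300:400];s=cv2.imread('pics/side6.png')[130:240,250:370]
cv2.imwrite('pics/c6.png',np.hstack([cv2.resize(t,(375,600)),cv2.copyMakeBorder(cv2.resize(s,(425,390)),0,210,0,0,0)]))
E
```

```text
time: 9.6
tool_pos: [0.5017, -0.1761, 0.2706]
tcp_rot: [3.134, 0.196, 0.004]
wrist_force: [0.6, 0.5, 5.6]
width: 0.0
time: 10.1
tool_pos: [0.5018, -0.1761, 0.2706]
tcp_rot: [3.134, 0.196, 0.004]
wrist_force: [0.5, -0.1, 5.9]
width: -0.003
```

View pics/c6.png

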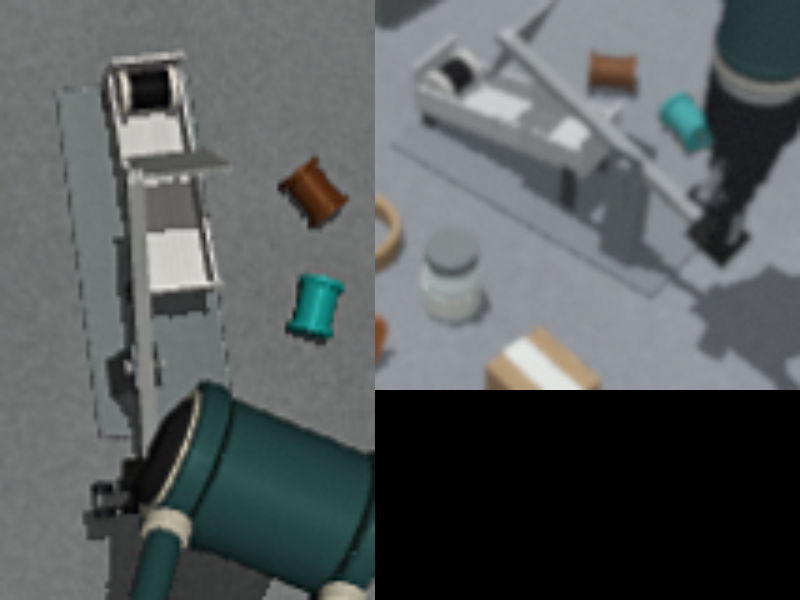

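The small reel is at its end stop, at about (150,88) in the crop. I'll press slightly further, then release.

```bash
python3 -m jog '[[[1,0,0,0.2,0,0,0],[1,0,0,0.2,0,0,0],[1,0,0,-1,0,0,0],[1,0,0,-2,0,0,0],[1,0,0,-3,0,0,0],[1,0,0,-4,0,0,0],[1,0,0,-6,0,0,0],[1,0,0,-9,0,0,0],[1,0,0,-12,0,0,0],[1,0,0,-13.5,0,0,0],[1,0,0,-13.5,0,0,0],[1,0,0,-13.5,0,0,0]]]'; python3 -m jog '[[[1,0,0,0,0,0,0],[1,0,0,0,0,0,0],[1,0,0,0,0,0,0]]]'
python3 - <<'E'
from h import *
for n in ['top','side']:
    im=bot.read_camera(n); cv2.imwrite(f"pics/{n}7.png",im[:,:,::-1])
t=cv2.imread('pics/top7.png')[110:270,150:400];s=cv2.imread('pics/side7.png')[130:310,140:380]
cv2.imwrite('pics/c7.png',np.vstack([cv2.resize(t,(469,300)),cv2.copyMakeBorder(cv2.resize(s,(400,300)),0,0,0,69,0)]))
# reel centres, dispenser pad-derived frames
def disp(pad,yaw):
    R=np.array([[np.cos(yaw),-np.sin(yaw)],[np.sin(yaw),np.cos(yaw)]]); return np.array(pad)-R@[-.155,.044],R
for n,pad,yaw,f,h in [('L',(.486,.250),.157,.0,(159,.032+.030)),('S',(.502,-.174),.125,0,(170,.030+.019))]:
    o,R=disp(pad,yaw); w=o+R@[h[0]/1000,0]; print(n,proj('top',[*w,h[1]]),proj('side',[*w,h[1]]))
E
```

```text
time: 11.7
tool_pos: [0.5006, -0.1755, 0.4032]
tcp_rot: [-3.134, -0.196, 0.003]
wrist_force: [-0.1, 0.9, 0.9]
width: 0.001
time: 12.08
tool_pos: [0.5009, -0.1757, 0.4042]
tcp_rot: [-3.135, -0.196, 0.001]
wrist_force: [-0.9, -0.4, 0.5]
width: -0.003
L [[197.749801   140.34877353]] [[166.32584952 225.23294998]]
S [[338.89280021 134.75033041]] [[271.16035767 152.4831203 ]]
```

View pics/c7.png

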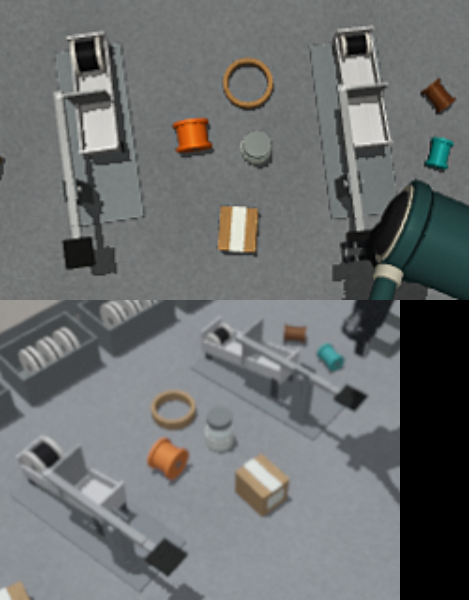

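View pics/top7.png

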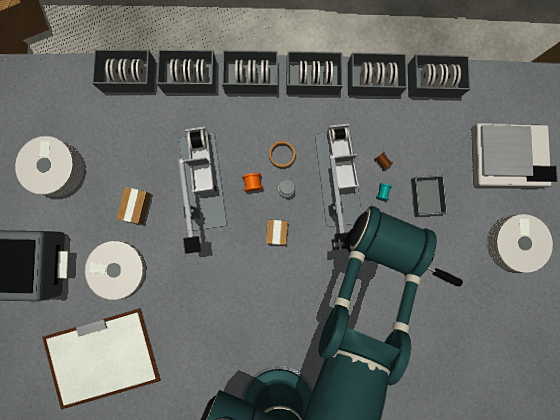

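Both reels are at their stops, at (197,138) and (338,133) in the top view, within about 2 px of where I predicted. Both levers are up and the bystanders haven't moved, so I'm handing in.

```bash
python3 -c "
from workcell import bot
print(bot.finish_job())"
```

```text
the job is handed in; nothing more can be done
None
```

I let out the larger reel from the left dispenser first, then the smaller reel from the right one, and handed the job in at about 12 s. For each I pressed the pad with shut fingers at about 6 N, held it until the reel was at its stop, and let the lever come back up.

- **Reels and levers:** the last top picture shows both reels within about 2 px of the end-stop places I worked out. The side picture shows both levers back up and both gates shut.
- **Arm and bystanders:** the gripper was about 10 cm above the pads at the end. The bystanders I could see had not moved, though the arm partly hid the screwdriver.
- **Not confirmed:** I never felt a hard stop at the bottom of either press. I set the depth by measured height, about 37 mm below the rest height of the pad, so the full 0.42 rad is inferred.

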